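Bring the jig to its station and hold the offset lever level over it

TASK

I am refitting the microscope's focus lever. First push the carrier along its rail until it clicks home at the station marked by the steel index block, then pick up the offset lever - the one with the big bored hub at one end - by its balance point, and hold it level about 3 cm above the carrier's jig, hub centred over the post and eye over the fork. Finish while still holding it there, in the gripper alone, and leave the other things on the bench where they are.

Things in the scene. Friction and masses are not known exactly. Their poses are not given: they have to be found in the camera images.
- rail: Fixed aluminium slide rail on a dark steel base, 420 long, 60 wide, 23 high, on the bench. Origin: centre of its underside. Its y axis runs along the rail in the direction the carrier is to be pushed (from the push-plate end towards the station), its z is up.
- station (a point): Point on the rail's centre line, 36 mm above the bench, where the middle of the carrier's plate lies when the carrier is in the station's detent. A steel index block (16 x 12, 32 high) stands beside the rail at this place, on the robot's side, 54 mm from the centre line.
- carrier (a joint): Carrier's travel along the rail's y, m: starts between 0 and 0.045; station detent at 0.130; end stop 0.170. Friction about 1.2 N. A sprung pawl takes some 5 to 10 N to climb the detent's first roller (0.117 to 0.123), then draws the carrier to 0.130 by itself from within 5 mm; pushed past about 0.137 it rides out again.
- carrier_mid (a point): Middle of the carrier's plate, on its top face, 36 mm above the bench. The carrier is an aluminium plate 210 long (along the rail), 80 wide, 12 thick.
- push_plate (a point): Centre of the outer (trailing) face of the carrier's upright push plate: 60 wide, 8 thick, standing from 36 to 76 mm above the bench at the end of the carrier away from the station. Push on this face along the rail's +y; the space behind it is free above the rail's 23 mm.
- post_top (a point): Centre of the top of the carrier's steel post, 74 mm above the bench: 18 mm thick, at the leading end of the carrier, 70 mm ahead of its middle.
- fork (a point): Middle of the top of the carrier's fork (two dark steel cheeks 44 mm over their outsides, 22 long), 66 mm above the bench, on the carrier's centre line 150 mm behind the post.
- balance (a point): Balance point of the offset lever (loose, plain steel, 0.5 to 0.7 kg, 184 long, lying flat), on its straight bar, 44 mm from the hub's axis towards the eye. The bar is 16 wide and 16 high, 17 to 33 mm above the lever's underside, so this point in its middle starts 25 mm above the bench. x axis: hub to eye; z: up. The bar is clear from 22 to 138 mm from the hub's axis.
- hub (a point): Centre, half-way up, of the lever's big hub: a ring 44 mm across, 40 high, with a 22 mm bore through it from top to bottom.
- eye (a point): Axis of the lever's small eye boss (24 mm across, 36 high), 150 mm from the hub's axis, 20 mm above the lever's underside.
- link_mid (a point): Middle of the bar of another loose steel part, a plain link as long as the lever but with the same small 24 mm boss at both ends. Not wanted; leave it. It and the offset lever lie side by side between the robot and the rail, either one on the left.
- reagent_mid (a point): Middle of a brown reagent bottle, 64 across, 150 high. Leave it.
- jar_mid (a point): Middle of a white jar, 52 across, 70 high. Leave it.
- slidebox_mid (a point): Middle of a blue plastic slide box 80 x 110 x 45. Leave it.
- driver_mid (a point): A screwdriver lying beyond the rail, its middle. Leave it.
- dish_mid (a point): Middle of a low steel dish, 90 across, 20 high. Leave it.
Not all that is in view belongs to the job. What is shaped like the part that bears balance but blue is not meant.

How it is judged:
By the outcome, as a careful person would: the job done as asked, in the order asked, and still so for the second after the job is handed in, while the arm keeps its last pose, push and grip.
It also fails if it takes over 54 s, if anything falls off the work surface, if the arm or the gripper's body presses on something with over 40 N, if the wrist force passes 120 N, or if a joint passes its speed limit or range.

ROBOT

A 6-joint arm with a two-finger parallel gripper is mounted at the origin on the work surface. World frame = base frame: x ahead of the robot, y to its left, z up, the work surface at z = 0. Lengths are in mm, angles in rad, forces in N, time in s.
With the tool pointing down it reaches from about 225 to 725 mm from the base axis. Payload 3.1 kg.
Tool frame: the origin (TCP) lies midway between the tips of the shut fingers; the grasp point (between the pads) lies 19 mm behind it; z points along the fingers, y is the direction in which the jaws open and shut (so a half turn about z gives the same grasp; the last joint's range is limited). The gripper opens to 85 mm and grips with 20 to 120 N. Pads are 22 mm wide; open, the fingers measure 114 mm over their backs; the gripper's body (76 mm by 85 mm) begins 54 mm behind the grasp point. The pads swing forward as they close: fully open they stand 13 mm farther back than shut.
Start: joints at [1.077, 0.048, 0.099, 1.622, 0, 1.443], TCP at [187.797, 490.255, 231.312] pointing down, gripper open.
Joint ranges: [-2.91, 2.91], [-0.99, 1.94], [-1.21, 1.42], [-2.12, 2.29], [-1.49, 1.47], [-3.14, 3.14]. Speed limits (rad/s): [2.79, 2.79, 3.14, 3.14, 3.14, 3.14].

INTERFACE

Orientations are given as a unit quaternion [w, x, y, z].
In Python, from station import status, optics, env gives the robot as it stands.
- The arm moves only by the tool drive_tool, never from a script. Its argument "commands" is a list of rows, each an object with "rotation": the turn, a rotation vector about the tool's x, y, z in rad, a list of three; "delta_pos": the shift along the tool's x, y, z in m, a list of three; "gripper": the closure, from 0 (fully open) to 1 (shut). A call has 1 to 20 rows; each row is the pose to reach, as a shift and turn from the pose commanded when the call began, along the tool's axes at that moment; what a row does not reach only later rows make up. A row lasts 1/12 s, in which the tool goes at most 41.7 mm and 7.16 degrees, less where a joint would pass 70% of its speed; a pose out of reach is approached as far as the arm can. A call with a gripper value outside its range is refused whole. The fingers move at their own pace and stop on an object; the grip force is fixed at half the most. Time passes only in rows, so rows that repeat a pose let the fingers close. It gives the time, the measured TCP pose, the force and the opening at its end, in the units of the state.
- status.get_obs(): the state, without advancing time (a new reading comes with each control period).
- optics.get_image(name): name is "side" or "top" or "wrist"; returns a dict with "pixels" (420x560x3 uint8, red, green, blue), "camera_matrix" (3x3 intrinsics, pixels), "k1" (the pictures are not rectified: a ray, as slopes to the right and down, at radius r is drawn at 1 + k1 r^2 times it, then the intrinsics apply), "rvec" (rotation vector, rad) and "tvec" (3), from world to camera coordinates, as OpenCV has them; the wrist camera has in their place "hand_eye" (4x4, takes a point from camera to tool coordinates, whose origin is the TCP and whose axes are the flange's). Camera axes: x right, y down, z forward; pixel columns grow to the right and rows downward; lengths in mm; the calibration is good to about 2 mm. A picture is of the moment at which its call begins: read the wrist's pose just before it. There is no depth.
- env.hand_in(): hands the job in, once; it reports no verdict.
The state is a dict: "time_s": time; "joint_positions": joint angles; "joint_vel": joint speeds; "joint_torque": joint torques, N m; "ee_pos": TCP position; "orientation": TCP orientation; "ft_force": force on the tool from outside, world axes, zero at the start; "wrist_torque": the same for the moment, N m; "gripper_width": finger opening in mm.
Only numpy, scipy, OpenCV 4.12 (cv2) and the standard library are available. Lean on these libraries where they do the work, as an engineer would, in place of code of your own. Each camera call takes 0.05 s, during which the arm holds its last target. There are 200 camera calls.

## Working session

There is one attempt and no reset: what is moved stays moved. The work goes in short steps, Python scripts to look and compute and a tool call to move; the robot and the scene stay as the last step left them, time stands still between calls to the robot, and variables do not carry over. Pictures are saved under pics/ and viewed, about 8 in all and at most 12, crops included, and the job is handed in when it is done.

Besides the shell and the picture viewer there is one more tool, called after "Emit:" by a JSON object that holds its "method" and its "body", one argument or row to a line. drive_tool: Moves the arm, as the interface text tells. Its arguments: {"type":"object","properties":{"commands":{"type":"array","items":{"type":"object","properties":{"rotation":{"type":"array","items":{"type":"number"}},"delta_pos":{"type":"array","items":{"type":"number"}},"gripper":{"type":"number"}}}}},"required":["commands"]}

```bash
ls; mkdir -p pics; cat > h.py <<'E'
import numpy as np, cv2
from scipy.spatial.transform import Rotation as R
from station import status, optics, env
def snap(n,f=None):
    o=status.get_obs(); d=optics.get_image(n); d['obs']=o
    np.save('pics/%s.npy'%(f or n),d,allow_pickle=True)
    cv2.imwrite('pics/%s.png'%(f or n),d['pixels'][:,:,::-1]); return d
def load(f): return np.load('pics/%s.npy'%f,allow_pickle=True).item()
def cam(d):
    if 'hand_eye' in d:
        o=d['obs'];T=np.eye(4);q=np.array(o['orientation']);T[:3,:3]=R.from_quat(q[[1,2,3,0]]).as_matrix();T[:3,3]=o['ee_pos']
        T=T@np.array(d['hand_eye']);return T[:3,:3],T[:3,3]
    r=R.from_rotvec(np.ravel(d['rvec'])).as_matrix();return r.T,-r.T@np.ravel(d['tvec'])
def px2w(d,uv,z):
    K=np.array(d['camera_matrix']);A,c=cam(d);out=[]
    uv=np.atleast_2d(np.array(uv,float))
    zs=np.broadcast_to(z,len(uv))
    D=np.array([d['k1'],0,0,0,0],float)
    n=cv2.undistortPoints(uv.reshape(-1,1,2),K,D).reshape(-1,2)
    for (a,b),zz in zip(n,zs):
        w=A@np.array([a,b,1.]);out.append(c+w*(zz-c[2])/w[2])
    return np.array(out)
def w2px(d,P):
    A,c=cam(d);K=np.array(d['camera_matrix'])
    rv=R.from_matrix(A.T).as_rotvec()
    return cv2.projectPoints(np.atleast_2d(np.array(P,float)),rv,-A.T@c,K,np.array([d['k1'],0,0,0,0],float))[0].reshape(-1,2)
def w2tool(v):
    q=np.array(status.get_obs()['orientation']);return R.from_quat(q[[1,2,3,0]]).inv().apply(v)
E
python3 - <<'E'
from h import *
import cv2
for n in ('top','side','wrist'):
    d=snap(n); print(n,cam(d)[1].round(),d['camera_matrix'][0][0],d['k1'])
print(status.get_obs())
E
```

```text
pics
top [ 256.  -76. 1440.] 491.1097575562241 0.02418875555546586
side [-201. -848.  769.] 387.8297202867301 -0.0802613521542843
wrist [125. 514. 374.] 373.95409861807485 -0.0013275216277152955
{'time_s': 0.15, 'joint_positions': array([ 1.07717817e+00,  4.85974198e-02,  9.78928530e-02,  1.62201461e+00,
       -3.64998608e-05,  1.44303057e+00]), 'joint_vel': array([ 9.23862511e-05, -3.05266826e-03,  4.29572406e-03, -8.35196083e-04,
       -4.75818936e-04,  1.09393922e-03]), 'joint_torque': array([ 1.76968628e-03, -3.39259493e+01,  3.20423949e+01,  1.54398131e-02,
       -1.14399738e-04, -8.39681285e-07]), 'ee_pos': array([187.58032526, 489.80335396, 230.34481452]), 'orientation': array([-2.76548956e-04,  1.81907625e-01,  9.83315154e-01, -9.20975432e-04]), 'ft_force': array([-0.19051615, -0.67621208,  0.24007959]), 'wrist_torque': array([-0.00491758, -0.02154463,  0.00136911]), 'gripper_width': 85.17707130380988}
```

View pics/top.png

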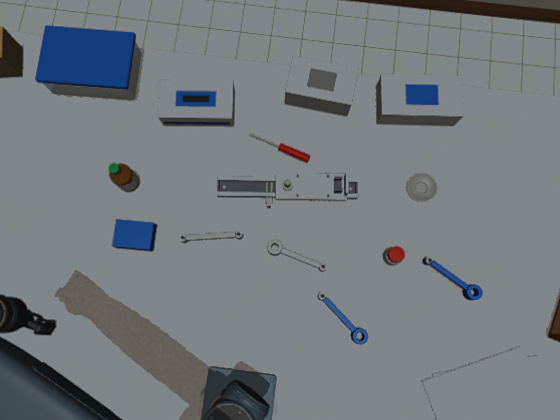

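View pics/side.png

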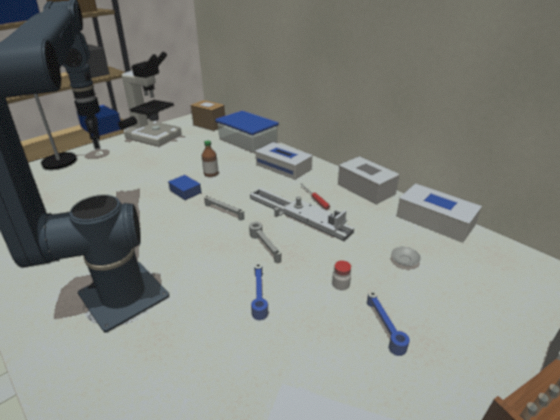

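The top view shows the rail from about (218,186) to (357,188). The push plate is at its right end (352,187), so the push runs to image left. The index block is at (268,202). The offset lever's hub is at (275,247) with its eye at (323,267), and the plain link is on the left at (183–240,237).

```bash
python3 - <<'E'
from h import *
d=load('top'); p=d['pixels'][165:280,205:370,::-1]
cv2.imwrite('pics/crop.png',cv2.convertScaleAbs(cv2.resize(p,None,fx=4.8,fy=4.8,interpolation=cv2.INTER_CUBIC),alpha=1.3))
for n,uv,z in (('railL',(218,186),20),('railR',(357,188),20),('block',(268,202),32),('post',(288,184),74),('plate',(352,187),76),('hub',(275,247),40),('eye',(323,267),38)):
    print(n,px2w(d,uv,z).round(0))
E
```

```text
railL [[611. 146.  20.]]
railR [[ 658. -267.   20.]]
block [[578.  -9.  32.]]
post [[629. -61.  74.]]
plate [[ 643. -244.   76.]]
hub [[448. -47.  40.]]
eye [[ 409. -190.   38.]]
```

View pics/crop.png

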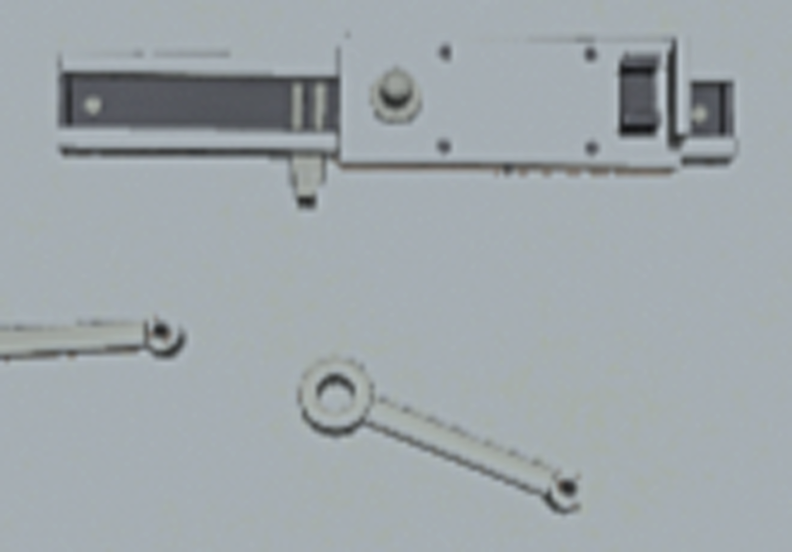

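The crop shows the four carrier screw holes at (445,52), (590,54), (590,148) and (443,147), the post top near (396,86), the fork near (638,95) and the index block near (307,200). The hub bore is at (336,392) and the eye at (567,487).

```bash
python3 - <<'E'
from h import *
d=load('top')
f=lambda u,v:((u+.5)/4.8-.5+205,(v+.5)/4.8-.5+165)
P={}
for n,uv,z in (('h1',(445,52),36),('h2',(590,54),36),('h3',(590,148),36),('h4',(443,147),36),('plateL',(340,101),36),('post',(396,86),74),('fork',(638,95),66),('railL',(60,101),23),('blockTop',(306,175),32),('plate',(684,92),76),('hub',(336,388),40),('eye',(567,487),38)):
    P[n]=px2w(d,f(*uv),z)[0]; print(n,P[n].round(1))
m=sum(P[k] for k in('h1','h2','h3','h4'))/4; print('mid',m)
a=(P['h1']+P['h4']-P['h2']-P['h3'])[:2]; print('axis deg',np.degrees(np.arctan2(a[1],a[0])))
a=(P['post']-P['fork'])[:2];print(np.degrees(np.arctan2(a[1],a[0])),np.linalg.norm(a))
a=(P['railL']-m)[:2];print(np.degrees(np.arctan2(a[1],a[0])),np.linalg.norm(a))
a=(P['eye']-P['hub'])[:2];print('lever',np.degrees(np.arctan2(a[1],a[0])),np.linalg.norm(a))
o=status.get_obs();print(R.from_quat(np.array(o['orientation'])[[1,2,3,0]]).as_matrix().round(3))
print(d['rvec'],load('wrist')['hand_eye'])
E
```

```text
h1 [668.9 -85.1  36. ]
h2 [ 679.1 -174.1   36. ]
h3 [ 619.7 -180.6   36. ]
h4 [608.7 -91.1  36. ]
plateL [629.5 -24.8  36. ]
post [632.9 -58.2  74. ]
fork [ 648.3 -203.4   66. ]
railL [610.5 148.1  23. ]
blockTop [581.4 -10.   32. ]
plate [ 650.8 -229.6   76. ]
hub [452.  -45.4  40. ]
eye [ 411.2 -189.2   38. ]
mid [ 644.08193688 -132.72724612   36.        ]
axis deg 96.77108578604785
96.04302210227904 146.01509310342152
96.81185918020077 282.779648671448
lever -105.87121559980156 149.45577493377886
[[-0.934  0.358 -0.001]
 [ 0.358  0.934 -0.002]
 [ 0.    -0.002 -1.   ]]
[ 2.24165717 -1.97032552  0.20245589] [[ 8.06480277e-05 -9.63585161e-01 -2.67401628e-01  6.68275904e+01]
 [ 9.99999914e-01 -3.11975879e-05  4.14019745e-04  2.42296073e-01]
 [-4.07285568e-04 -2.67401638e-01  9.63585076e-01 -1.43851803e+02]
 [ 0.00000000e+00  0.00000000e+00  0.00000000e+00  1.00000000e+00]]
```

```bash
cat >> h.py <<'E'
def go(p,yaw):
    "delta in tool axes (m) and rotvec for TCP at p mm, tool down, tool x at yaw deg"
    o=status.get_obs();q=R.from_quat(np.array(o['orientation'])[[1,2,3,0]])
    y=np.radians(yaw);T=np.array([[np.cos(y),np.sin(y),0],[np.sin(y),-np.cos(y),0],[0,0,-1.]])
    print('at',np.round(o['ee_pos'],1),'t',o['time_s'],'dpos',(q.inv().apply(np.array(p)-o['ee_pos'])/1000).round(4),'rot',(q.inv()*R.from_matrix(T)).as_rotvec().round(4),'F',np.round(o['ft_force'],1),'w',o['gripper_width'].__round__(1))
E
python3 -c "
from h import *
go((660,-264,170),96.8)"
```

```text
at [187.6 489.8 230.3] t 0.15 dpos [-0.7108 -0.5348  0.0612] rot [-1.8000e-03  9.0000e-04  1.0863e+00] F [-0.2 -0.7  0.2] w 85.2
```

Emit:
{"method": "drive_tool", "body": {
  "commands": [
    {"delta_pos":[-0.01,-0.008,0],"rotation":[0,0,0.03],"gripper":1},
    {"delta_pos":[-0.03,-0.023,0],"rotation":[0,0,0.08],"gripper":1},
    {"delta_pos":[-0.057,-0.043,0],"rotation":[0,0,0.16],"gripper":1},
    {"delta_pos":[-0.085,-0.064,0],"rotation":[0,0,0.24],"gripper":1},
    {"delta_pos":[-0.113,-0.085,0],"rotation":[0,0,0.32],"gripper":1},
    {"delta_pos":[-0.142,-0.107,0],"rotation":[0,0,0.4],"gripper":1},
    {"delta_pos":[-0.17,-0.128,0],"rotation":[0,0,0.48],"gripper":1},
    {"delta_pos":[-0.199,-0.15,0],"rotation":[0,0,0.56],"gripper":1},
    {"delta_pos":[-0.227,-0.171,0],"rotation":[0,0,0.64],"gripper":1},
    {"delta_pos":[-0.256,-0.193,0],"rotation":[0,0,0.72],"gripper":1},
    {"delta_pos":[-0.284,-0.214,0],"rotation":[0,0,0.8],"gripper":1},
    {"delta_pos":[-0.312,-0.235,0],"rotation":[0,0,0.88],"gripper":1},
    {"delta_pos":[-0.341,-0.257,0],"rotation":[0,0,0.96],"gripper":1},
    {"delta_pos":[-0.369,-0.278,0],"rotation":[0,0,1.04],"gripper":1},
    {"delta_pos":[-0.398,-0.3,0],"rotation":[0,0,1.086],"gripper":1},
    {"delta_pos":[-0.426,-0.321,0],"rotation":[0,0,1.086],"gripper":1},
    {"delta_pos":[-0.455,-0.342,0],"rotation":[0,0,1.086],"gripper":1},
    {"delta_pos":[-0.483,-0.364,0],"rotation":[0,0,1.086],"gripper":1},
    {"delta_pos":[-0.505,-0.38,0],"rotation":[0,0,1.086],"gripper":1},
    {"delta_pos":[-0.52,-0.391,0],"rotation":[0,0,1.086],"gripper":1}
  ]
}}

```text
time_s: 1.82
ee_pos: [533.9, -64.2, 230.7]
orientation: [0.0, 0.665, 0.747, -0.001]
ft_force: [0.2, 0.2, 0.4]
gripper_width: -0.1
```

```bash
python3 -c "
from h import *
go((660,-264,170),96.8); print(status.get_obs()['joint_positions'])"
```

```text
at [533.9 -64.2 230.7] t 1.8167 dpos [-0.2129  0.1024  0.0607] rot [-0.0008  0.0008 -0.0037] F [0.2 0.2 0.4] w -0.1
[-2.43864292e-01  8.18457430e-02  1.33438517e-01  1.62285607e+00
 -1.05474706e-03  1.21192394e+00]
```

Emit:
{"method": "drive_tool", "body": {
  "commands": [
    {"delta_pos":[-0.012,0.006,0],"gripper":1},
    {"delta_pos":[-0.036,0.017,0],"gripper":1},
    {"delta_pos":[-0.064,0.031,0],"gripper":1},
    {"delta_pos":[-0.092,0.044,0.01],"gripper":1},
    {"delta_pos":[-0.12,0.058,0.02],"gripper":1},
    {"delta_pos":[-0.148,0.071,0.03],"gripper":1},
    {"delta_pos":[-0.176,0.085,0.04],"gripper":1},
    {"delta_pos":[-0.198,0.095,0.05],"gripper":1},
    {"delta_pos":[-0.209,0.1,0.058],"gripper":1},
    {"delta_pos":[-0.213,0.102,0.061],"gripper":1},
    {"delta_pos":[-0.213,0.102,0.061],"gripper":1}
  ]
}}

```text
validation failed for argument at $.co...
```

```bash
python3 -c "
from h import *
go((660,-264,170),96.8); d=snap('wrist','w1'); snap('top','t1')
print(w2px(d,[(632.9,-58.2,74),(648,-203.4,66),(656.5,-237,76),(661,-264,50)]).round())
d2=load('t1')['pixels'][140:230,280:400,::-1]
a=cv2.convertScaleAbs(cv2.resize(d2,(560,420),interpolation=cv2.INTER_CUBIC),alpha=1.3)
cv2.imwrite('pics/w1t.png',cv2.resize(np.hstack([d['pixels'][:,:,::-1]]),(560,420)))"
```

```text
at [533.9 -64.2 230.7] t 1.8167 dpos [-0.2129  0.1024  0.0607] rot [-0.0008  0.0008 -0.0037] F [0.2 0.2 0.4] w -0.1
[[396. 192.]
 [378. 340.]
 [383. 377.]
 [376. 382.]]
```

View pics/w1.png

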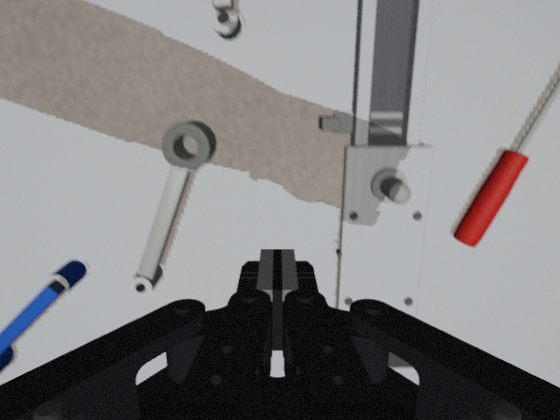

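The move was refused because every row needs a rotation. The picture is still useful: the hub bore is at (190,147), the eye at (142,286), the plate holes at (354,216), (417,216), (348,301) and (408,301), the post top at (400,191), and the block top at (326,123).

Emit:
{"method": "drive_tool", "body": {
  "commands": [
    {"delta_pos":[-0.012,0.006,0],"rotation":[0,0,0],"gripper":1},
    {"delta_pos":[-0.036,0.017,0],"rotation":[0,0,0],"gripper":1},
    {"delta_pos":[-0.064,0.031,0],"rotation":[0,0,0],"gripper":1},
    {"delta_pos":[-0.092,0.044,0.01],"rotation":[0,0,0],"gripper":1},
    {"delta_pos":[-0.12,0.058,0.02],"rotation":[0,0,0],"gripper":1},
    {"delta_pos":[-0.148,0.071,0.03],"rotation":[0,0,0],"gripper":1},
    {"delta_pos":[-0.176,0.085,0.04],"rotation":[0,0,0],"gripper":1},
    {"delta_pos":[-0.198,0.095,0.05],"rotation":[0,0,0],"gripper":1},
    {"delta_pos":[-0.209,0.1,0.058],"rotation":[0,0,0],"gripper":1},
    {"delta_pos":[-0.213,0.102,0.061],"rotation":[0,0,0],"gripper":1},
    {"delta_pos":[-0.213,0.102,0.061],"rotation":[0,0,0],"gripper":1}
  ]
}}

```text
time_s: 2.83
ee_pos: [659.4, -260.5, 168.3]
orientation: [-0.002, 0.664, 0.748, -0.0]
ft_force: [-0.4, 0.6, -0.1]
gripper_width: -0.1
```

```bash
python3 -c "
from h import *
d=load('w1');P={}
for n,uv,z in (('h1',(354,216),36),('h2',(348,301),36),('h3',(408,301),36),('h4',(417,216),36),('post',(400,191),74),('blk',(326,123),32),('hub',(190,147),40),('eye',(142,286),38)):
    P[n]=px2w(d,uv,z)[0]; print(n,P[n].round(1))
m=sum(P['h%d'%i] for i in (1,2,3,4))/4;a=P['h1']+P['h4']-P['h2']-P['h3'];print(m,np.degrees(np.arctan2(a[1],a[0])))
a=P['eye']-P['hub'];print(np.degrees(np.arctan2(a[1],a[0])),np.hypot(a[0],a[1]))
go((660,-264,170),96.8); d=snap('wrist','w2'); snap('top','t1')
print(w2px(d,[(632.9,-58.2,74),(648,-203.4,66),(656.5,-237,76),(661,-264,50)]).round())
"
```

```text
h1 [611.5 -93.1  36. ]
h2 [ 620.7 -182.6   36. ]
h3 [ 681.1 -175.7   36. ]
h4 [670.8 -86.3  36. ]
post [636.1 -56.6  74. ]
blk [572.8 -11.   32. ]
hub [454.6 -45.3  40. ]
eye [ 414.1 -188.6   38. ]
[ 646.03589755 -134.42591595   36.        ] 96.21317153289347
-105.79428188958067 148.93286851061967
at [ 659.4 -260.5  168.3] t 2.8333 dpos [-0.0035  0.0001 -0.0017] rot [-0.0027 -0.0017 -0.0003] F [-0.4  0.6 -0.1] w -0.1
[[ 271. -172.]
 [ 269.  117.]
 [ 276.  172.]
 [ 278.  203.]]
```

View pics/w2.png

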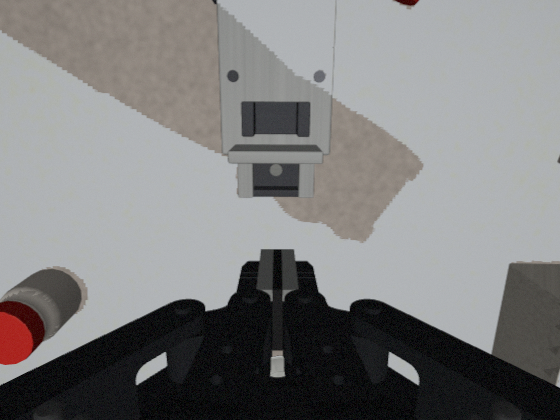

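The fork centre is at (276,118), and the push plate's trailing top edge is at row 163 over columns 230–322. The space behind the plate is free. The jar (red lid) stands at lower left, well clear of the descent.

```bash
python3 -c "
from h import *
d=load('w2')
for uv,z in (((230,163),76),((322,163),76),((276,163),76),((276,118),66),((233,76),36),((319,76),36),((0,335),70)): print(uv,px2w(d,uv,z)[0].round(1))
go((659,-262,50),96.5)"
```

```text
(230, 163) [ 626.9 -234.5   76. ]
(322, 163) [ 685.  -227.6   76. ]
(276, 163) [ 655.9 -231.1   76. ]
(276, 118) [ 652.7 -203.8   66. ]
(233, 76) [ 619.4 -180.1   36. ]
(319, 76) [ 679.2 -172.9   36. ]
(0, 335) [ 467.  -384.4   70. ]
at [ 659.8 -259.3  170.9] t 2.9333 dpos [-0.0026 -0.0011  0.1209] rot [-0.0001 -0.0005  0.0063] F [ 0.5 -0.7  0.9] w -0.1
```

Emit:
{"method": "drive_tool", "body": {
  "commands": [
    {"delta_pos":[-0.003,-0.001,0.01],"rotation":[0,0,0.006],"gripper":1},
    {"delta_pos":[-0.003,-0.001,0.035],"rotation":[0,0,0.006],"gripper":1},
    {"delta_pos":[-0.003,-0.001,0.065],"rotation":[0,0,0.006],"gripper":1},
    {"delta_pos":[-0.003,-0.001,0.095],"rotation":[0,0,0.006],"gripper":1},
    {"delta_pos":[-0.003,-0.001,0.115],"rotation":[0,0,0.006],"gripper":1},
    {"delta_pos":[-0.003,-0.001,0.121],"rotation":[0,0,0.006],"gripper":1},
    {"delta_pos":[-0.003,-0.001,0.121],"rotation":[0,0,0.006],"gripper":1}
  ]
}}

```text
time_s: 3.52
ee_pos: [657.5, -261.7, 46.8]
orientation: [-0.002, 0.666, 0.746, -0.001]
ft_force: [-0.3, -0.2, -0.2]
gripper_width: 0.3
```

Emit:
{"method": "drive_tool", "body": {
  "commands": [
    {"delta_pos":[0.003,0,0],"rotation":[0,0,0],"gripper":1},
    {"delta_pos":[0.006,0,0],"rotation":[0,0,0],"gripper":1},
    {"delta_pos":[0.009,0,0],"rotation":[0,0,0],"gripper":1},
    {"delta_pos":[0.012,0,0],"rotation":[0,0,0],"gripper":1}
  ]
}}

```text
time_s: 3.85
ee_pos: [659.5, -251.6, 51.9]
orientation: [0.002, 0.666, 0.746, 0.001]
ft_force: [0.3, -0.3, 0.1]
gripper_width: 0.2
```

Emit:
{"method": "drive_tool", "body": {
  "commands": [
    {"delta_pos":[0.004,0,0],"rotation":[0,0,0],"gripper":1}
  ]
}}

```text
time_s: 3.93
ee_pos: [658.6, -247.6, 51.0]
orientation: [0.001, 0.666, 0.746, 0.0]
ft_force: [-0.5, -0.3, -1.1]
gripper_width: -0.0
```

Emit:
{"method": "drive_tool", "body": {
  "commands": [
    {"delta_pos":[0.004,0,0],"rotation":[0,0,0],"gripper":1}
  ]
}}

```text
time_s: 4.02
ee_pos: [657.7, -243.3, 50.3]
orientation: [0.001, 0.666, 0.746, 0.0]
ft_force: [-0.3, -0.6, -0.9]
gripper_width: 0.0
```

Emit:
{"method": "drive_tool", "body": {
  "commands": [
    {"delta_pos":[0.006,0,0],"rotation":[0,0,0],"gripper":1},
    {"delta_pos":[0.012,0,0],"rotation":[0,0,0],"gripper":1},
    {"delta_pos":[0.02,0,0],"rotation":[0,0,0],"gripper":1},
    {"delta_pos":[0.028,0,0],"rotation":[0,0,0],"gripper":1},
    {"delta_pos":[0.036,0,0],"rotation":[0,0,0],"gripper":1},
    {"delta_pos":[0.044,0,0],"rotation":[0,0,0],"gripper":1},
    {"delta_pos":[0.052,0,0],"rotation":[0,0,0],"gripper":1},
    {"delta_pos":[0.06,0,0],"rotation":[0,0,0],"gripper":1},
    {"delta_pos":[0.068,0,0],"rotation":[0,0,0],"gripper":1},
    {"delta_pos":[0.074,0,0],"rotation":[0,0,0],"gripper":1},
    {"delta_pos":[0.08,0,0],"rotation":[0,0,0],"gripper":1},
    {"delta_pos":[0.084,0,0],"rotation":[0,0,0],"gripper":1},
    {"delta_pos":[0.088,0,0],"rotation":[0,0,0],"gripper":1},
    {"delta_pos":[0.09,0,0],"rotation":[0,0,0],"gripper":1}
  ]
}}

```text
time_s: 5.18
ee_pos: [646.8, -153.3, 49.0]
orientation: [-0.0, 0.666, 0.746, 0.0]
ft_force: [1.1, -1.0, 0.2]
gripper_width: -0.2
```

```bash
python3 -c "
from h import *
go((645,-140,50),96.5); d=snap('wrist','w3');t=snap('top','t3')
a=cv2.convertScaleAbs(cv2.resize(t['pixels'][165:215,205:365,::-1],(560,175),interpolation=cv2.INTER_CUBIC),alpha=1.3)
cv2.imwrite('pics/v3.png',np.vstack([d['pixels'][:,:,::-1],a]))
"
```

```text
at [ 646.8 -153.3   49. ] t 5.1833 dpos [ 0.0134 -0.0003 -0.001 ] rot [-0.0005 -0.0006 -0.    ] F [ 1.1 -1.   0.2] w -0.2
```

View pics/v3.png

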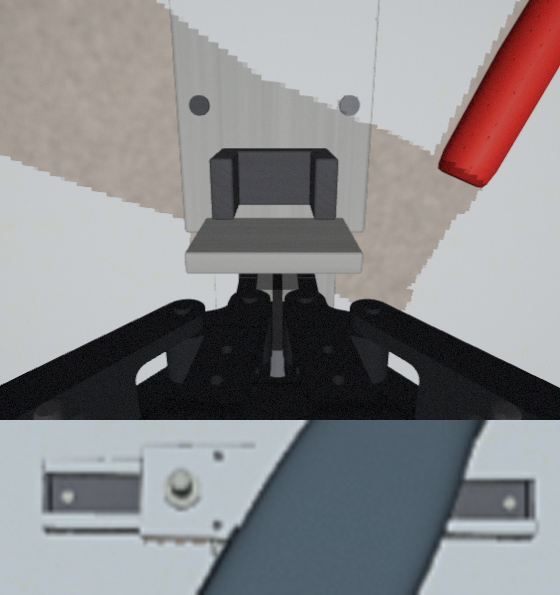

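The carrier is riding square on the fingers. Its leading edge moved from px 275.8 to 245.3, about 87 mm of travel. I'll creep over the pawl now while watching the force.

Emit:
{"method": "drive_tool", "body": {
  "commands": [
    {"delta_pos":[0.005,0,0],"rotation":[0,0,0],"gripper":1},
    {"delta_pos":[0.01,0,0],"rotation":[0,0,0],"gripper":1},
    {"delta_pos":[0.015,0,0],"rotation":[0,0,0],"gripper":1},
    {"delta_pos":[0.02,0,0],"rotation":[0,0,0],"gripper":1},
    {"delta_pos":[0.023,0,0],"rotation":[0,0,0],"gripper":1},
    {"delta_pos":[0.025,0,0],"rotation":[0,0,0],"gripper":1},
    {"delta_pos":[0.026,0,0],"rotation":[0,0,0],"gripper":1}
  ]
}}

```text
time_s: 5.87
ee_pos: [644.0, -131.2, 48.9]
orientation: [0.002, 0.667, 0.745, -0.003]
ft_force: [0.4, -9.6, -4.3]
gripper_width: 0.1
```

Emit:
{"method": "drive_tool", "body": {
  "commands": [
    {"delta_pos":[0.002,0,0],"rotation":[0,0,0],"gripper":1}
  ]
}}

```text
time_s: 5.95
ee_pos: [643.9, -130.8, 49.0]
orientation: [0.003, 0.667, 0.745, -0.004]
ft_force: [1.1, -14.2, -3.2]
gripper_width: -0.2
```

Emit:
{"method": "drive_tool", "body": {
  "commands": [
    {"delta_pos":[0.002,0,0],"rotation":[0,0,0],"gripper":1}
  ]
}}

```text
time_s: 6.03
ee_pos: [643.9, -130.4, 49.0]
orientation: [0.004, 0.667, 0.745, -0.005]
ft_force: [1.3, -16.8, -5.0]
gripper_width: 0.2
```

Emit:
{"method": "drive_tool", "body": {
  "commands": [
    {"delta_pos":[0.002,0,0],"rotation":[0,0,0],"gripper":1}
  ]
}}

```text
time_s: 6.12
ee_pos: [643.7, -129.1, 49.1]
orientation: [0.005, 0.668, 0.745, -0.005]
ft_force: [-0.3, -11.7, -5.1]
gripper_width: -0.3
```

Emit:
{"method": "drive_tool", "body": {
  "commands": [
    {"delta_pos":[0.002,0,0],"rotation":[0,0,0],"gripper":1}
  ]
}}

```text
time_s: 6.2
ee_pos: [643.2, -123.9, 48.9]
orientation: [0.002, 0.667, 0.745, -0.002]
ft_force: [0.6, -3.5, -1.6]
gripper_width: 0.3
```

Emit:
{"method": "drive_tool", "body": {
  "commands": [
    {"delta_pos":[0,0,0],"rotation":[0,0,0],"gripper":1}
  ]
}}

```text
time_s: 6.28
ee_pos: [642.9, -120.6, 48.9]
orientation: [-0.0, 0.666, 0.746, -0.0]
ft_force: [-0.7, -1.3, -0.7]
gripper_width: 0.0
```

Emit:
{"method": "drive_tool", "body": {
  "commands": [
    {"delta_pos":[0,0,0],"rotation":[0,0,0],"gripper":1}
  ]
}}

```text
time_s: 6.37
ee_pos: [642.9, -119.6, 49.1]
orientation: [-0.001, 0.666, 0.746, 0.0]
ft_force: [-0.5, -0.9, -0.0]
gripper_width: -0.2
```

```bash
python3 -c "
from h import *
go((645,-140,50),96.5); d=snap('wrist','w4');t=snap('top','t4')
for k in('w3','w4'):
    p=load(k)['pixels'].astype(int); print(p[240:300:3,300].sum(1))
a=cv2.convertScaleAbs(cv2.resize(t['pixels'][165:215,205:365,::-1],(800,250),interpolation=cv2.INTER_CUBIC),alpha=1.3)
b=cv2.convertScaleAbs(cv2.resize(load('t3')['pixels'][165:215,205:365,::-1],(800,250),interpolation=cv2.INTER_CUBIC),alpha=1.3)
cv2.imwrite('pics/v4.png',np.vstack([b,a]))
"
```

```text
at [ 642.9 -119.6   49.1] t 6.3667 dpos [-0.0205 -0.0002 -0.0009] rot [-0.0004 -0.0015 -0.0003] F [-0.5 -0.9 -0. ] w -0.2
[269 253 269 268 355 497 494 494 490 487 470 277  66  57  52  45  71  54
  66  51]
[258 263 263 270 381 504 497 493 490 484 471 230  67  66  67  65  45  54
  60  75]
```

View pics/v4.png

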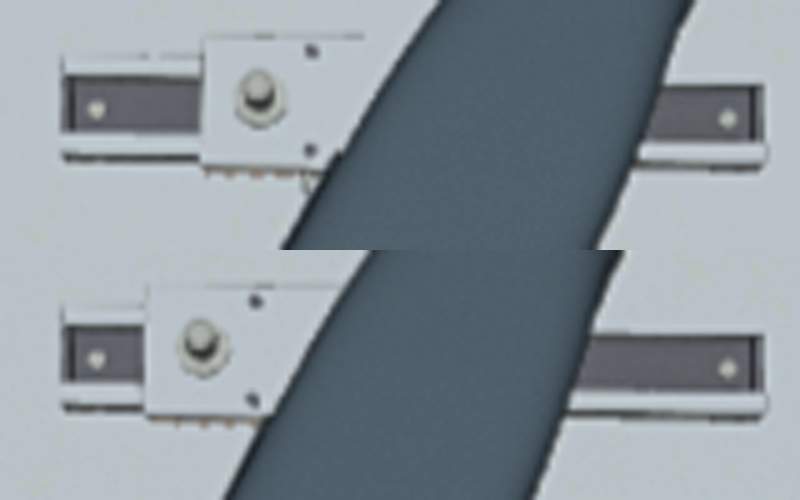

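The force rose to 17 N at y≈-130, then dropped to about 1 N as the tool went on 11 mm, which fits climbing the roller and dropping into the detent. I'll back off and take a picture from above to confirm.

Emit:
{"method": "drive_tool", "body": {
  "commands": [
    {"delta_pos":[-0.006,0,0],"rotation":[0,0,0],"gripper":1},
    {"delta_pos":[-0.016,0,0],"rotation":[0,0,0],"gripper":1},
    {"delta_pos":[-0.024,0,-0.005],"rotation":[0,0,0],"gripper":1},
    {"delta_pos":[-0.026,0,-0.03],"rotation":[0,0,0],"gripper":1},
    {"delta_pos":[-0.026,0,-0.06],"rotation":[0,0,0],"gripper":1},
    {"delta_pos":[-0.02,-0.01,-0.09],"rotation":[0,0,0],"gripper":1},
    {"delta_pos":[-0.01,-0.03,-0.12],"rotation":[0,0,0],"gripper":1},
    {"delta_pos":[0,-0.055,-0.145],"rotation":[0,0,0.05],"gripper":0.8},
    {"delta_pos":[0.006,-0.08,-0.165],"rotation":[0,0,0.1],"gripper":0.4},
    {"delta_pos":[0.01,-0.1,-0.175],"rotation":[0,0,0.15],"gripper":0},
    {"delta_pos":[0.012,-0.11,-0.18],"rotation":[0,0,0.19],"gripper":0},
    {"delta_pos":[0.012,-0.11,-0.18],"rotation":[0,0,0.19],"gripper":0}
  ]
}}

```text
time_s: 7.47
ee_pos: [532.1, -121.6, 233.2]
orientation: [0.002, 0.734, 0.679, 0.001]
ft_force: [-0.4, -0.3, -0.2]
gripper_width: 60.5
```

```bash
python3 -c "
from h import *
go((441.3,-87.7,100),74.2); d=snap('wrist','w5');t=snap('top','t5')
a=cv2.convertScaleAbs(cv2.resize(t['pixels'][165:215,205:365,::-1],(560,175),interpolation=cv2.INTER_CUBIC),alpha=1.3)
cv2.imwrite('pics/v5.png',np.vstack([d['pixels'][:,:,::-1],a]))
"
```

```text
at [ 532.1 -121.6  233.2] t 7.4667 dpos [ 0.0268 -0.0939  0.1327] rot [0.0052 0.001  0.1969] F [-0.4 -0.3 -0.2] w 60.5
```

View pics/v5.png

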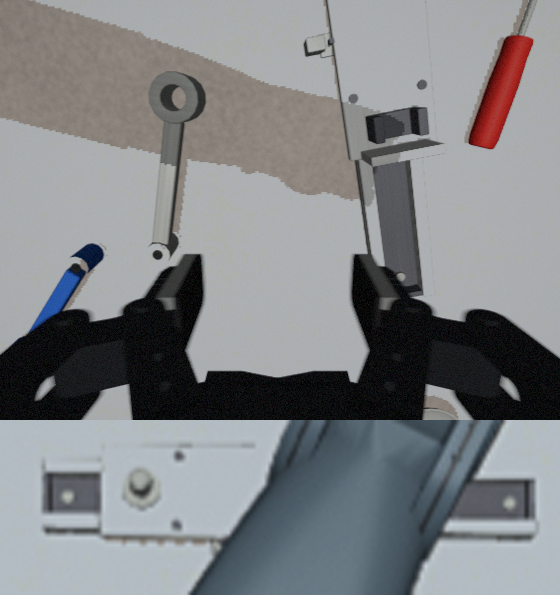

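The carrier stayed put after retracting, with its leading edge still at top px ~234. In the wrist picture the block top is at (316,43), the rear holes at (353,99) and (421,85), the fork at about (397,122), the hub bore at (177,97) and the eye at (158,254).

```bash
python3 -c "
from h import *
d=load('w5');P={}
u=np.array([-np.sin(np.radians(6.5)),np.cos(np.radians(6.5))])
for n,uv,z in (('ha',(353,99),36),('hb',(421,85),36),('blk',(316,43),32),('hub',(177,97),40),('eye',(158,254),38)):
    P[n]=px2w(d,uv,z)[0]; print(n,P[n].round(1),'s',(P[n][:2]@u).round(1))
a=P['eye']-P['hub'];print(np.degrees(np.arctan2(a[1],a[0])),np.hypot(a[0],a[1]))
t=load('t5'); f=lambda x,y:((x+.5)/3.5-.5+205,(y-420+.5)/3.5-.5+165)
for n,uv,z in (('plateL',(101,491),36),('h1',(180,456),36),('h4',(177,525),36),('post',(138,481),74),('railL',(43,491),23)):
    p=px2w(t,f(*uv),z)[0];print(n,p.round(1),'s',(p[:2]@u).round(1))
"
```

```text
ha [606.1 -58.   36. ] s -126.3
hb [665.6 -50.9  36. ] s -125.9
blk [576.5  -9.4  32. ] s -74.6
hub [453.4 -44.3  40. ] s -95.4
eye [ 412.5 -188.6   38. ] s -234.1
-105.8569192776025 149.99701340040028
plateL [615.7  98.4  36. ] s 28.0
h1 [654.7  36.4  36. ] s -37.9
h4 [594.7  30.7  36. ] s -36.8
post [618.3  64.7  74. ] s -5.7
railL [612.7 148.9  23. ] s 78.6
```

Holes, post and edge all agree that the carrier moved about 123 mm, but the block reading scatters by several mm. One closer look squarely over the block will settle it.

Emit:
{"method": "drive_tool", "body": {
  "commands": [
    {"delta_pos":[0.02,0.01,0],"rotation":[0,0,0],"gripper":0},
    {"delta_pos":[0.05,0.025,0],"rotation":[0,0,0],"gripper":0},
    {"delta_pos":[0.08,0.04,0],"rotation":[0,0,0],"gripper":0},
    {"delta_pos":[0.09,0.045,0],"rotation":[0,0,0],"gripper":0},
    {"delta_pos":[0.09,0.045,0],"rotation":[0,0,0],"gripper":0},
    {"delta_pos":[0.09,0.045,0],"rotation":[0,0,0],"gripper":0}
  ]
}}

```text
time_s: 8.07
ee_pos: [584.6, -34.3, 227.9]
orientation: [-0.001, 0.733, 0.68, -0.001]
ft_force: [0.9, -0.8, 0.5]
gripper_width: 85.2
```

```bash
python3 -c "
from h import *
go((441.3,-87.7,100),74.2); d=snap('wrist','w6')
p=w2px(d,[(634,-3,36)])[0];print(p)
x,y=[int(v) for v in p]
x0=max(0,min(360,x-110));y0=max(0,min(220,y-80)); print(x0,y0)
cv2.imwrite('pics/v6.png',cv2.resize(d['pixels'][y0:y0+200,x0:x0+200,::-1],(600,600),interpolation=cv2.INTER_CUBIC))
"
```

```text
at [584.6 -34.3 227.9] t 8.0667 dpos [-0.0639 -0.1386  0.1282] rot [-0.0022  0.0007  0.2006] F [ 0.9 -0.8  0.5] w 85.2
[329.14311262 139.21118843]
219 59
```

View pics/v6.png

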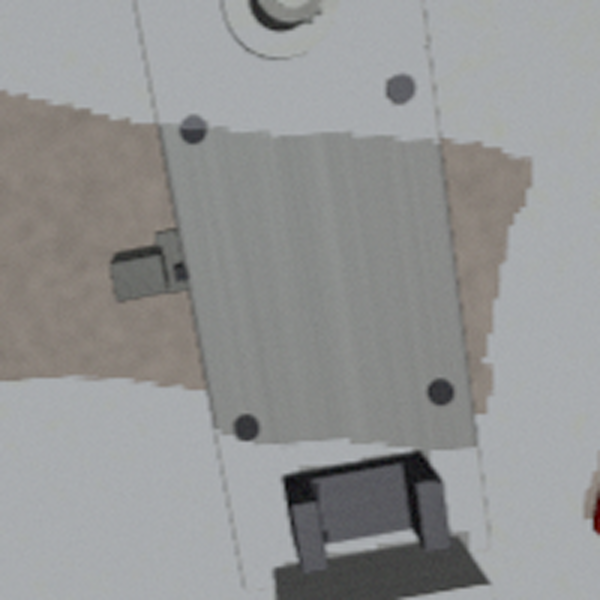

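Here the block top is a quadrilateral centred at crop (140,277), and the holes are at (194,129), (400,89), (440,392) and (246,427). The carrier's mid line looks level with the block.

```bash
python3 -c "
from h import *
d=load('w6');f=lambda p:((p[0]+.5)/3-.5+219,(p[1]+.5)/3-.5+59)
H=np.array([px2w(d,f(p),36)[0] for p in((194,129),(400,89),(440,392),(246,427))]);m=H.mean(0)
a=H[0]+H[1]-H[2]-H[3];th=np.arctan2(a[1],a[0]);u=np.array([np.cos(th),np.sin(th)])
b=px2w(d,f((140,277)),32)[0];v=b-m
print(m,np.degrees(th),b,'along',v[:2]@u,'perp',v[0]*u[1]-v[1]*u[0])
print('post over',m[:2]+70*u,'balance target',m[:2]+26*u)
print('fork px chk',px2w(d,f((360,500)),66),m[:2]-80*u)
"
```

```text
[630.45973671  -9.53697124  36.        ] 96.37581380960684 [576.43267771  -9.67783457  32.        ] along 5.859681729285549 perp -53.70853820964652
post over [622.68627701  60.0300707 ] balance target [627.57245168  16.30221577]
fork px chk [[635.52336075 -73.8100125   66.        ]] [639.34369066 -89.04216203]
```

The block's perpendicular offset of 53.7 mm matches the given 54. The holes' centre turns out to sit about 6 mm behind the plate's middle: the post is 75–78 mm and the leading edge about 109 mm from it, against 70 and 105. So the carrier's middle is at the block, and the force trace agrees. Next I go to the lever.

Emit:
{"method": "drive_tool", "body": {
  "commands": [
    {"delta_pos":[-0.005,-0.01,0.005],"rotation":[0,0,0.02],"gripper":0},
    {"delta_pos":[-0.016,-0.035,0.02],"rotation":[0,0,0.06],"gripper":0},
    {"delta_pos":[-0.028,-0.062,0.04],"rotation":[0,0,0.1],"gripper":0},
    {"delta_pos":[-0.04,-0.088,0.065],"rotation":[0,0,0.14],"gripper":0},
    {"delta_pos":[-0.052,-0.113,0.09],"rotation":[0,0,0.18],"gripper":0},
    {"delta_pos":[-0.06,-0.132,0.11],"rotation":[0,0,0.2],"gripper":0},
    {"delta_pos":[-0.064,-0.138,0.125],"rotation":[0,0,0.2],"gripper":0},
    {"delta_pos":[-0.064,-0.138,0.128],"rotation":[0,0,0.2],"gripper":0},
    {"delta_pos":[-0.064,-0.138,0.128],"rotation":[0,0,0.2],"gripper":0}
  ]
}}

```text
time_s: 8.87
ee_pos: [440.5, -88.3, 100.2]
orientation: [-0.001, 0.799, 0.602, -0.001]
ft_force: [-0.1, 0.7, 0.5]
gripper_width: 85.2
```

```bash
python3 -c "
from h import *
go((441.3,-87.3,6),74.2); d=snap('wrist','w7')
print(w2px(d,[(453.3,-45,40),(441.3,-87.3,33),(412.5,-188.7,38)]).round())
d6=load('w6');g=d6['pixels'][30:90,280:350,::-1];a=cv2.resize(g,(490,420),interpolation=cv2.INTER_CUBIC)
cv2.imwrite('pics/v7.png',cv2.resize(np.hstack([d['pixels'][:,:,::-1],a]),(800,320)))
"
```

```text
at [440.5 -88.3 100.2] t 8.8667 dpos [0.0012 0.0007 0.0942] rot [-0.0021 -0.0001 -0.0035] F [-0.1  0.7  0.5] w 85.2
[[276. 144.]
 [277. 218.]
 [277. 374.]]
```

View pics/v7.png

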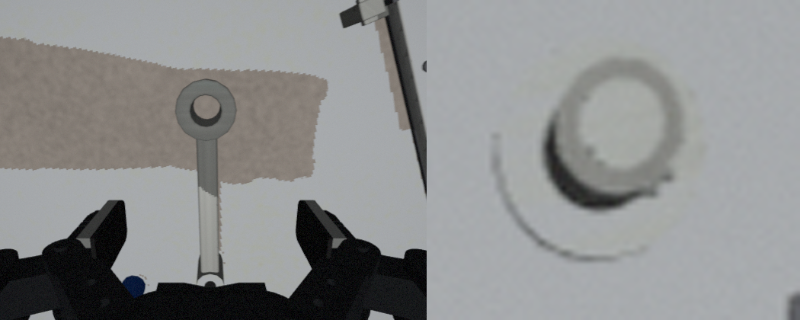

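The lever sits between the open jaws with the hub bore at full-res (272,140.5) and the eye at (277,371.5). The post top is at w6 px (316.2,51.7). I'll take a last refinement from these.

```bash
python3 -c "
from h import *
d=load('w7')
h=px2w(d,(272,140.5),40)[0];e=px2w(d,(277,371.5),38)[0];a=e-h
print(h,e,np.degrees(np.arctan2(a[1],a[0])),np.hypot(*a[:2]))
b=h[:2]+a[:2]/np.hypot(*a[:2])*44;print('bal',b)
print('post',px2w(load('w6'),(316.2,51.7),74))
go((*b,6),np.degrees(np.arctan2(a[1],a[0]))+180)
"
```

```text
[451.5453405  -42.34077621  40.        ] [ 412.98166262 -186.67286365   38.        ] -104.95925476448816 149.3951428789243
bal [440.1875293  -84.84960029]
post [[621.96063346  66.06809808  74.        ]]
at [442.  -88.4 101.6] t 8.9167 dpos [ 0.0029 -0.0028  0.0956] rot [ 0.0007 -0.     -0.0173] F [-0.  -0.1  0.7] w 85.4
```

Emit:
{"method": "drive_tool", "body": {
  "commands": [
    {"delta_pos":[0.002,-0.002,0.01],"rotation":[0,0,-0.008],"gripper":0},
    {"delta_pos":[0.002,-0.002,0.03],"rotation":[0,0,-0.008],"gripper":0},
    {"delta_pos":[0.002,-0.002,0.055],"rotation":[0,0,-0.008],"gripper":0},
    {"delta_pos":[0.002,-0.002,0.075],"rotation":[0,0,-0.008],"gripper":0},
    {"delta_pos":[0.002,-0.002,0.087],"rotation":[0,0,-0.008],"gripper":0},
    {"delta_pos":[0.002,-0.002,0.094],"rotation":[0,0,-0.008],"gripper":0},
    {"delta_pos":[0.002,-0.002,0.094],"rotation":[0,0,-0.008],"gripper":0},
    {"delta_pos":[0.002,-0.002,0.094],"rotation":[0,0,-0.008],"gripper":0}
  ]
}}

```text
time_s: 9.58
ee_pos: [441.4, -85.2, 7.9]
orientation: [0.0, 0.795, 0.606, 0.0]
ft_force: [-0.3, -0.7, 0.9]
gripper_width: 85.0
```

Emit:
{"method": "drive_tool", "body": {
  "commands": [
    {"delta_pos":[0,0,0],"rotation":[0,0,0],"gripper":0.5},
    {"delta_pos":[0,0,0],"rotation":[0,0,0],"gripper":0.7},
    {"delta_pos":[0,0,0],"rotation":[0,0,0],"gripper":0.8},
    {"delta_pos":[0,0,0],"rotation":[0,0,0],"gripper":1},
    {"delta_pos":[0,0,0],"rotation":[0,0,0],"gripper":1},
    {"delta_pos":[0,0,0],"rotation":[0,0,0],"gripper":1},
    {"delta_pos":[0,0,0],"rotation":[0,0,0],"gripper":1},
    {"delta_pos":[0,0,0],"rotation":[0,0,0],"gripper":1},
    {"delta_pos":[0,0,0],"rotation":[0,0,0],"gripper":1},
    {"delta_pos":[0,0,0],"rotation":[0,0,0],"gripper":1},
    {"delta_pos":[0,0,0],"rotation":[0,0,0],"gripper":1},
    {"delta_pos":[0,0,0],"rotation":[0,0,0],"gripper":1}
  ]
}}

```text
time_s: 10.58
ee_pos: [439.7, -85.0, 7.7]
orientation: [-0.001, 0.796, 0.606, -0.0]
ft_force: [-4.2, 1.1, 5.4]
gripper_width: 15.0
```

Emit:
{"method": "drive_tool", "body": {
  "commands": [
    {"delta_pos":[0,0,-0.003],"rotation":[0,0,0],"gripper":1},
    {"delta_pos":[0,0,-0.01],"rotation":[0,0,0],"gripper":1},
    {"delta_pos":[0,0,-0.022],"rotation":[0,0,0],"gripper":1},
    {"delta_pos":[0,0,-0.037],"rotation":[0,0,0],"gripper":1},
    {"delta_pos":[0,0,-0.054],"rotation":[0,0,0],"gripper":1},
    {"delta_pos":[0,0,-0.072],"rotation":[0,0,0],"gripper":1},
    {"delta_pos":[0,0,-0.09],"rotation":[0,0,0],"gripper":1},
    {"delta_pos":[0,0,-0.108],"rotation":[0,0,0],"gripper":1},
    {"delta_pos":[0,0,-0.122],"rotation":[0,0,0],"gripper":1},
    {"delta_pos":[0,0,-0.13],"rotation":[0,0,0],"gripper":1},
    {"delta_pos":[0,0,-0.13],"rotation":[0,0,0],"gripper":1}
  ]
}}

```text
time_s: 11.5
ee_pos: [441.7, -85.7, 139.0]
orientation: [0.001, 0.796, 0.606, 0.001]
ft_force: [0.8, -0.6, -4.8]
gripper_width: 14.9
```

```bash
python3 -c "
from h import *
go((626.9,22.2,125),96.4); o=status.get_obs(); print(w2tool(o['wrist_torque']),o['joint_positions'].round(2)); d=snap('wrist','w8')
"
```

```text
at [441.7 -85.7 139. ] t 11.5 dpos [0.1532 0.1498 0.0145] rot [ 0.0034  0.0009 -0.3808] F [ 0.8 -0.6 -4.8] w 14.9
[-0.04187664  0.0857415   0.01623476] [-0.34 -0.15 -0.28  1.44  0.    1.5 ]
```

View pics/w8.png

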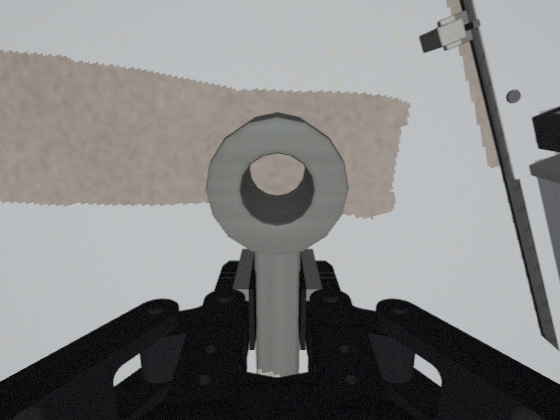

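The lever is held: the hub's top ring spans columns 207–348 and rows ~115–252, centred on the jaws, with the bar square between the pads. The wrist force shows about 5 N of weight. Next I work out the hub's offset in the tool frame.

```bash
python3 - <<'E'
from h import *
d=load('w8');T=np.array(d['hand_eye']);K=np.array(d['camera_matrix']);D=np.array([d['k1'],0,0,0,0.])
p=d['pixels'].astype(float)
print(np.abs(np.diff(p[:,277].sum(1)[100:260])).argsort()[-8:]+100)
for uv in [(277.5,183),(207,183),(348,183),(277.5,115),(277.5,252)]:
    n=cv2.undistortPoints(np.array([[uv]],float),K,D).ravel();w=T[:3,:3]@[n[0],n[1],1];print(uv,(T[:3,3]+w*((-32.5-T[2,3])/w[2])).round(1))
# how tool offsets look in side view
s=snap('side','s8');o=status.get_obs()
b=np.array(o['ee_pos'])+[0,0,17.5];a=np.radians(-105.4);e=np.array([np.cos(a),np.sin(a),0])
q=w2px(s,[b-e*44,b,b+e*106]);print(q.round())
x,y=q.mean(0).astype(int);x0,y0=x-60,y-45
print(x0,y0);cv2.imwrite('pics/v8.png',cv2.resize(s['pixels'][y0:y0+90,x0:x0+120,::-1],(800,600),interpolation=cv2.INTER_CUBIC))
E
```

```text
[117 153 195 151 225 152 111 194]
(277.5, 183) [ 43.7   0.9 -32.5]
(207, 183) [ 43.7 -20.5 -32.5]
(348, 183) [ 43.7  22.3 -32.5]
(277.5, 115) [ 63.8   0.9 -32.5]
(277.5, 252) [ 21.1   0.9 -32.5]
[[255. 195.]
 [261. 201.]
 [277. 218.]]
204 159
```

Emit:
{"method": "drive_tool", "body": {
  "commands": [
    {"delta_pos":[0.005,0.005,-0.005],"rotation":[0,0,-0.02],"gripper":1},
    {"delta_pos":[0.017,0.017,-0.008],"rotation":[0,0,-0.06],"gripper":1},
    {"delta_pos":[0.033,0.033,-0.01],"rotation":[0,0,-0.1],"gripper":1},
    {"delta_pos":[0.051,0.05,-0.01],"rotation":[0,0,-0.14],"gripper":1},
    {"delta_pos":[0.069,0.068,-0.01],"rotation":[0,0,-0.18],"gripper":1},
    {"delta_pos":[0.087,0.085,-0.01],"rotation":[0,0,-0.22],"gripper":1},
    {"delta_pos":[0.105,0.103,-0.01],"rotation":[0,0,-0.26],"gripper":1},
    {"delta_pos":[0.123,0.12,-0.01],"rotation":[0,0,-0.3],"gripper":1},
    {"delta_pos":[0.138,0.135,-0.01],"rotation":[0,0,-0.34],"gripper":1},
    {"delta_pos":[0.148,0.145,-0.008],"rotation":[0,0,-0.37],"gripper":1},
    {"delta_pos":[0.153,0.15,-0.005],"rotation":[0,0,-0.38],"gripper":1},
    {"delta_pos":[0.153,0.15,0],"rotation":[0,0,-0.38],"gripper":1},
    {"delta_pos":[0.153,0.15,0],"rotation":[0,0,-0.38],"gripper":1}
  ]
}}

```text
time_s: 12.68
ee_pos: [624.1, 22.6, 134.4]
orientation: [-0.002, 0.667, 0.745, -0.002]
ft_force: [-1.4, -0.6, -6.3]
gripper_width: 14.9
```

```bash
python3 - <<'E'
from h import *
P=[]
for i in range(10):
    P.append(status.get_obs()['ee_pos']); optics.get_image('wrist')
p=np.mean(P,0);print(p,np.std(P,0)); print('delta tool',w2tool(np.array([626.9,22.3,111.5])-p)); go(p,96.4)
E
```

```text
[624.9270015   22.05405524 136.89743079] [0.65806078 0.20501167 1.21391259]
delta tool [ 0.02900188  1.97223722 25.39866417]
at [625.7  22.2 137.8] t 13.1833 dpos [-0.0001 -0.0008  0.0009] rot [ 0.0006  0.0001 -0.0011] F [-1.3  0.  -4.7] w 14.9
```

Emit:
{"method": "drive_tool", "body": {
  "commands": [
    {"delta_pos":[0,0.0005,0.003],"rotation":[0,0,0],"gripper":1},
    {"delta_pos":[0,0.0015,0.009],"rotation":[0,0,0],"gripper":1},
    {"delta_pos":[0,0.0015,0.016],"rotation":[0,0,0],"gripper":1},
    {"delta_pos":[0,0.0015,0.022],"rotation":[0,0,0],"gripper":1},
    {"delta_pos":[0,0.0015,0.025],"rotation":[0,0,0],"gripper":1},
    {"delta_pos":[0,0.0015,0.025],"rotation":[0,0,0],"gripper":1},
    {"delta_pos":[0,0.0015,0.025],"rotation":[0,0,0],"gripper":1}
  ]
}}

```text
time_s: 13.77
ee_pos: [626.7, 22.6, 111.5]
orientation: [-0.001, 0.667, 0.745, -0.0]
ft_force: [0.6, 0.8, -5.3]
gripper_width: 14.6
```

```bash
python3 - <<'E'
from h import *
P=[]
for i in range(8):
    o=status.get_obs();P.append(o['ee_pos']); d=snap('wrist','w9')
p=np.mean(P,0);print(p,np.std(P,0)); print('delta tool',w2tool(np.array([626.9,22.3,111.5])-p)); go(p,96.4)
print('hub/post px',w2px(d,[(622,66,144),(622,66,104),(622,66,74)]).round(1))
s=snap('side','s9');t=snap('top','t9')
x,y=w2px(s,[(627,0,120)])[0].astype(int);print(x-50,y-37)
a=cv2.resize(s['pixels'][y-37:y+38,x-50:x+50,::-1],(400,300),interpolation=cv2.INTER_CUBIC)
b=cv2.resize(t['pixels'][165:240,205:305,::-1],(400,300),interpolation=cv2.INTER_CUBIC)
w=cv2.resize(d['pixels'][:,:,::-1],(400,300))
cv2.imwrite('pics/v9.png',np.vstack([np.hstack([a,b]),np.hstack([w,cv2.resize(s['pixels'][:,:,::-1],(400,300))])]))
b=np.array([627,22.3,0]);u=np.array([-.111,.994,0])
print('side expected hub-top, bar, eye-top',w2px(s,[b+44*u+[0,0,144],b+[0,0,137],b-106*u+[0,0,142]]).round(1))
E
```

```text
[627.41395578  22.58446975 112.57729078] [0.29380051 0.02544992 0.47791705]
delta tool [-0.22567046 -0.54294689  1.07699142]
at [627.4  22.6 112.7] t 14.1667 dpos [ 0.     -0.      0.0001] rot [ 0.0006  0.0001 -0.0007] F [-0.3 -0.2 -5.1] w 14.9
hub/post px [[272.4 180.9]
 [273.4 160.9]
 [273.8 151.4]]
235 143
side expected hub-top, bar, eye-top [[271.5 168.5]
 [281.  173.9]
 [305.5 182. ]]
```

View pics/v9.png

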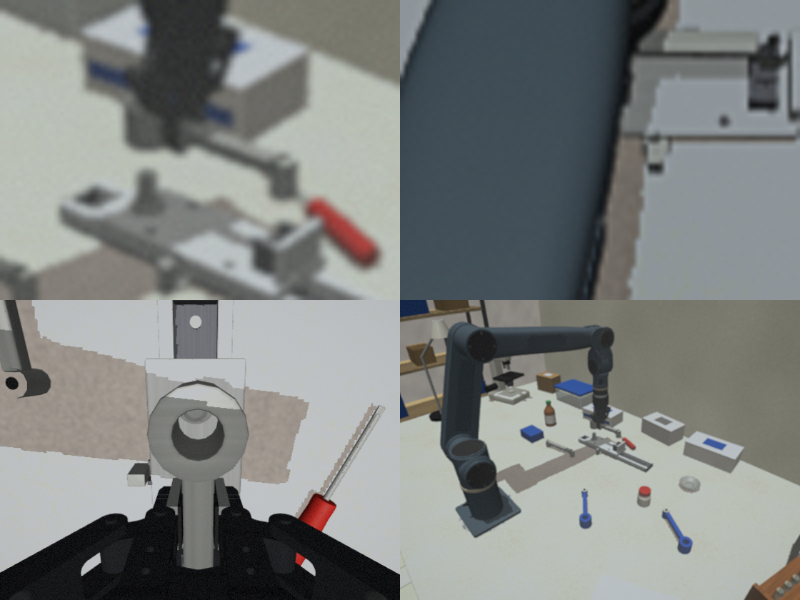

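Side view: the hub hangs plumb over the post (crop x 147 against 148), the bar runs parallel to the carrier, and the eye is above the fork. Through the bore in the wrist view, the post's top shows at about full-res x 274 against the hub centre at 277. That suggests a trim of about 1 mm sideways, so I'll check the numbers first.

```bash
python3 - <<'E'
from h import *
d=load('w9');g=cv2.cvtColor(d['pixels'],cv2.COLOR_RGB2GRAY)
for r in (160,170,180,190):print(r,g[r,235:325:3])
print('col',g[140:220:3,274])
b=np.array([627.4,22.6,0]);u=np.array([-.111,.994,0])
s=load('s9')
print(w2px(s,[b+44*u+[0,0,124],(622,66,74),b-106*u+[0,0,125],(638.7,-83.2,66)]).round(1), 'seen hub',235+147/4,143+128/4,'eye',235+285/4,143+177/4)
E
```

```text
160 [124 123 124 124 121 119 104 104 104 112 124 124 120 127 123 125 115 109
 119 131 131  88 118 118 120 124 122 123 122 123]
170 [129 127 125 116  53 140 162 157 160 128 124 124 116 114 125 126 127 141
 157 161 161 158 159 111  61 120 127 129 130 129]
180 [128 125  82  59  56  55 144 158 163 155 156 159 158 160 159 163 165 157
 159 159 160 158 116  57  50  46 106 125 126 126]
190 [128 119  60  55  51  55  57  60  63 123 156 155 156 160 161 164 162 157
 158 103  62  55  56  56  54  53  63 122 127 127]
col [142 128 128 124 102 129 123 123 123 104 114 143 161 160 159 158 160 160
 140  64  62  65  63  64  63  60  63]
[[271.6 173.5]
 [271.8 185.8]
 [305.3 186.4]
 [304.9 201.4]] seen hub 271.75 175.0 eye 306.25 187.25
```

Hub, eye and post all agree with the predictions to within about 1–2 mm. I'll make a final 1 mm trim, hold, and hand in.

Emit:
{"method": "drive_tool", "body": {
  "commands": [
    {"delta_pos":[0,-0.001,0.001],"rotation":[0,0,0],"gripper":1},
    {"delta_pos":[0,-0.001,0.001],"rotation":[0,0,0],"gripper":1},
    {"delta_pos":[0,-0.001,0.001],"rotation":[0,0,0],"gripper":1},
    {"delta_pos":[0,-0.001,0.001],"rotation":[0,0,0],"gripper":1},
    {"delta_pos":[0,-0.001,0.001],"rotation":[0,0,0],"gripper":1},
    {"delta_pos":[0,-0.001,0.001],"rotation":[0,0,0],"gripper":1},
    {"delta_pos":[0,-0.001,0.001],"rotation":[0,0,0],"gripper":1},
    {"delta_pos":[0,-0.001,0.001],"rotation":[0,0,0],"gripper":1}
  ]
}}

```text
time_s: 14.93
ee_pos: [626.3, 22.4, 111.3]
orientation: [0.0, 0.667, 0.745, 0.0]
ft_force: [0.3, 0.8, -6.1]
gripper_width: 15.0
```

```bash
python3 -c "
from h import *
go((626.9,22.3,111.5),96.4); print(status.get_obs()['joint_vel'].round(3)); print(env.hand_in())"
```

```text
at [626.3  22.4 111.3] t 14.9333 dpos [-0.0002  0.0006 -0.0002] rot [ 0.      0.     -0.0007] F [ 0.3  0.8 -6.1] w 15.0
[ 0.001  0.    -0.    -0.    -0.    -0.001]
the job is handed in; nothing more can be done
None
```

I pushed the carrier to the station, picked up the steel offset lever at its balance point, and handed the job in at 14.9 s. The lever is still held level over the jig, with its underside about 30 mm above the post top.

- **Station:** the push force rose to about 17 N, above the stated 5–10 N for the pawl, then fell to about 1 N as the tool moved on about 11 mm. The carrier stayed put when I backed off.
- **Hold:** the gripper reads 15 mm on the 16 mm bar and the wrist carries about 5–6 N. The tool is vertical to within 0.001 rad and the arm is still. The hub and eye are within about 1–2 mm of the post and fork positions in the wrist and side pictures. I judged level from the tool angle and the side picture. I took no picture after the last 1 mm trim.
- **Disagreement:** measured from its screw holes, the carrier looked about 6 mm short of the index block. I put that down to the holes not being centred on the plate. The post, fork and leading edge, and the force trace, all place the carrier in the detent. The post was then measured within 0.2 mm of where the station should put it.
- **Refused move:** one move call was rejected because its rows had no rotation. Nothing moved, and I sent it again.
- **Other objects:** I commanded no contact with any of the other things on the bench, and in the last side view they look in place. I did not measure each one.

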